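# Put the lock nut away and slide the spares case shut until its tongue clicks

### The arm

A 6-joint arm with a two-finger parallel gripper is mounted at the origin on a cart in front of the work surface, level with it; the furniture and walls round the work are solid. World frame = base frame: x ahead of the robot, y to its left, z up, the work surface at z = 0. Lengths are in mm, angles in rad, forces in N, time in s.
With the tool pointing down it reaches from about 400 to 925 mm from the base axis. Payload 12.5 kg.
Tool frame: the origin (TCP) lies midway between the tips of the shut fingers; the grasp point (between the pads) lies 19 mm behind it (env.tcp_to_grasp is the distance from the TCP to the grasp point, in mm); z points along the fingers, y is the line along which they close (so a half turn about z gives the same grasp; the last joint's range is limited). The gripper opens to 95 mm and grips with 3 to 60 N. Pads are 20 mm wide; open, the fingers measure 119 mm over their backs; the gripper's body (75 mm by 180 mm) begins 59 mm behind the grasp point.
Start: joints at [-1.282, 0.491, 1.559, -0, 1.092, -0.106], TCP at [240.414, -576.932, 186.361] pointing down, gripper open.
Joint ranges: [-3.1, 3.1], [-0.84, 2.19], [0.05, 2.79], [-1.13, 4.28], [0.06, 2.93], [-2.69, 2.69]. Speed limits (rad/s): [2.22, 2.22, 2.79, 3.14, 3.14, 3.14].

### API

Orientations are given as [roll, pitch, yaw] about the fixed x, y, z axes, in that order (R = Rz(yaw) Ry(pitch) Rx(roll)).
In Python, from cell import env gives the robot as it stands. The module is installed in compiled form; this text tells all that it offers.
- The arm moves only by the tool step_arm, never from a script. Its argument "plan" is a list that holds one entry, the list of rows, each a list of 5 numbers: the shift along the tool's x, y, z in mm, then the turn about the tool's z in degrees, then the opening, from -1 (shut) to 1 (fully open). A call has 1 to 8 rows; each row is the pose to reach, as a shift and turn from the pose commanded when the call began, along the tool's axes at that moment; what a row does not reach only later rows make up. A row lasts 1/12 s, in which the tool goes at most 41.7 mm and 7.16 degrees, less where a joint would pass 70% of its speed; a pose out of reach is approached as far as the arm can. A call with a gripper value outside its range is refused whole. The fingers move at their own pace and stop on an object; the grip force is fixed at half the most. Time passes only in rows, so rows that repeat a pose let the fingers close. It gives the time, the measured TCP pose, the force, the opening and the grip force at its end, in the units of the state.
- env.state(): the state, without advancing time (a new reading comes with each control period).
- env.read_camera(name): name is "scene" or "top" or "wrist"; returns the picture (480x640x3 uint8, blue, green, red); there is no depth.
- env.get_calibration(name): a dict with "K" (3x3 intrinsics, pixels), "extrinsics" (4x4, takes a point from world to camera coordinates). Camera axes: x right, y up, looking along -z (the intrinsics and any distortion apply to the point x, -y, -z); pixel columns grow to the right and rows downward; lengths in mm; the calibration is good to about 2 mm. A picture is of the moment at which its call begins: read the wrist's pose just before it. get_calibration takes no time and is no camera call; for the wrist camera it gives the pose at the moment of the call.
- env.job_done(): hands the job in; it is judged then, once.
The state is a dict: "t": time; "joints": joint angles; "qvel": joint speeds; "tau": joint torques, N m; "eef_pos": TCP position; "tcp_rot": TCP orientation; "ft_force": force on the tool from outside, world axes, zero at the start; "moment": the same for the moment, N m; "opening": opening from 0.0 (shut) to 1.0 (fully open); "grip_force": force on a finger pad.
Only numpy, scipy, OpenCV 4.12 (cv2) and the standard library are available. Lean on these libraries where they do the work, as an engineer would, in place of code of your own. Each camera call takes 0.05 s, during which the arm holds its last target. There are 200 camera calls.

### The job

Put the steel lock nut into the open part of the grey spares case, then slide the case's lid shut along its rails until its spring tongue has clicked over the catch and dropped in behind it. Feel your way gently: do not ram the tongue against the catch's end stop, do not lift the lid out of its rails, and leave the other things on the bench where they are.

Things in the scene. Friction and masses are not known exactly. Their poses are not given: they have to be found in the camera images.
- nut_a: the lock nut: grey steel hexagonal ring lying flat, 41 mm across flats (along its x), 47 mm across corners (along its y), 18 mm high; origin at the centre of its underside. It lies loose on the bench at the start.
- case: the spares case: grey painted steel box screwed to the bench (fixed), 240 (x, from -140 to +100) x 130 (y) x 47.5 mm; origin in its underside, z up. +x is the way the lid slides to close. From x=-105 to +34 mm it is an open-topped compartment with its floor at z=8 mm; from x=+34 to +100 mm a solid deck, top at z=28 mm, that carries the dark steel catch.
- rails (a point): mid-length of the case's two rails, midway between them, at their top (z=36 mm of the case), axes as the case. The rails run along both sides from case x=-140 to +50 mm, are 9 mm wide and 102 mm apart, and carry the lid under a lip (underside 5.5 mm, top 10.5 mm above this point).
- catch_mean (a point): point on the case's deck (case x=72, z=28 mm), at the middle of the catch's pocket if the catch sits at its mean place; axes as the case. The catch itself is screwed in slots up to 10 mm to either side along x and is not measured. From here, along x, in mm: 35 degree ramp up from -25 to -14.5, flat ridge (7.5 high) to -4.5, pocket 9 long, end stop at +4.5. 34 wide in y.
- lid: the sliding lid: loose aluminium plate 150 (x) x 117 (y) x 4 mm, about 0.15 kg, already in the rails with 1.5 mm play at each side and 1.5 mm in height; axes as the case. Origin at the centre of its underside. At the start it is 106 to 118 mm open (origin at case x=-136 to -148 mm), sticking out at the case's -x end; shut, it lies at about case x=-30 mm, give or take 11.5 mm with the catch.
- lid_rib (a point): middle of the top of the lid's grip rib: the upright rib is 10 mm thick (along the lid's x), 50 mm long (y) and stands 24 mm above the plate's top, 40 mm ahead (+x) of the lid's origin. It can be pinched from above across its 10 mm or pushed.
- tongue (a joint): angle (rad) of the 26 mm wide spring tongue hinged at the lid's leading edge, reaching 30 mm ahead. 0 = at rest, in line with the lid; about 0.1 when lifted onto the ridge; back to 0 behind it: the click. Pushing the lid takes 0 to 2 N on the open rails, up to about 7 N along the slide on the ramp (which also lifts the lid with up to 5 N), little on the ridge and just after the click; about 3 mm later the end stop is solid.
- hook: the rounded steel hook under the tongue's tip, 6 mm thick along x, 20+ mm wide; origin at its lowest point, 5 mm below the lid's underside and 102 mm ahead (+x) of the lid's origin.
- elbow_a: bystander: grey steel pipe elbow, 59x83x42 mm, origin at the centre of its underside
- tape_measure: bystander: pocket tape measure, 68x72x34 mm, origin at the centre of its underside
- mug: bystander: grey-blue mug, 85x115x88 mm, origin at the centre of its underside
Mind the look-alikes: they are no part of the job. Several things look just like the nut_a: the one meant starts farthest to the robot's left.

How it is judged:
By the outcome, as a careful person would: the job done as asked, in the order asked, and still so for the second after the job is handed in, with the robot touching nothing.
It also fails if it takes over 72 s, if anything falls off the work surface, if the arm or the gripper's body presses on something with over 40 N, if the wrist force passes 120 N, or if a joint passes its speed limit or range.

## Working session

There is one attempt and no reset: what is moved stays moved. The work goes in short steps, Python scripts to look and compute and a tool call to move; the robot and the scene stay as the last step left them, time stands still between calls to the robot, and variables do not carry over. Pictures are saved under pics/ and viewed, at most 10 in all, crops included, and the job is handed in when it is done.

Besides the shell and the picture viewer there is one more tool, called after ">>>" by a JSON object that holds its "name" and its "arguments". step_arm: Moves the arm, as the interface text tells. Its arguments: {"type":"object","properties":{"plan":{"type":"array"}},"required":["plan"]}

```bash
mkdir -p pics
cat > h.py <<'E'
import numpy as np,cv2
from cell import env
def snap(n,f):
    c=env.get_calibration(n); im=env.read_camera(n); cv2.imwrite('pics/'+f,im); return im,c
def proj(c,P):
    E=np.array(c['extrinsics']);K=np.array(c['K']);p=np.c_[np.atleast_2d(P),np.ones(len(np.atleast_2d(P)))]@E.T
    q=np.c_[p[:,0],-p[:,1],-p[:,2]]@K.T; return q[:,:2]/q[:,2:]
def unproj(c,uv,z):
    E=np.array(c['extrinsics']);K=np.array(c['K']);R=E[:3,:3];t=E[:3,3];o=-R.T@t
    uv=np.atleast_2d(uv);d=np.c_[uv,np.ones(len(uv))]@np.linalg.inv(K).T
    d=(d*[1,-1,-1])@R; return o+d*((z-o[2])/d[:,2])[:,None]
E
python3 - <<'E'
from h import *
a,c=snap('top','top1.png');b,c2=snap('scene','scene1.png')
print(c,c2,env.state(),env.tcp_to_grasp)
E
```

```text
{'K': array([[495.1531515 ,   0.        , 313.41791356],
       [  0.        , 495.1531515 , 244.79699809],
       [  0.        ,   0.        ,   1.        ]]), 'extrinsics': array([[-6.37030359e-04, -9.99728143e-01, -2.33073812e-02,
         1.80675712e+01],
       [ 9.84043307e-01, -4.77373205e-03,  1.77865063e-01,
        -5.31375542e+02],
       [-1.77927972e-01, -2.28221670e-02,  9.83778829e-01,
        -1.30037213e+03],
       [ 0.00000000e+00,  0.00000000e+00,  0.00000000e+00,
         1.00000000e+00]])} {'K': array([[447.3534054 ,   0.        , 322.88419932],
       [  0.        , 447.3534054 , 240.10156451],
       [  0.        ,   0.        ,   1.        ]]), 'extrinsics': array([[-8.53475677e-01, -5.20824861e-01,  1.79090264e-02,
         4.61754402e+02],
       [ 3.27831945e-01, -5.09869866e-01,  7.95335738e-01,
        -2.32068868e+02],
       [-4.05099352e-01,  6.84670858e-01,  6.05904556e-01,
        -8.12941906e+02],
       [ 0.00000000e+00,  0.00000000e+00,  0.00000000e+00,
         1.00000000e+00]])} {'t': 0.1, 'joints': array([-1.28158587e+00,  4.91478403e-01,  1.55939486e+00,  4.65939546e-05,
        1.09167351e+00, -1.05588463e-01]), 'qvel': array([ 0.00034279, -0.00258121, -0.00320569, -0.00170262,  0.00018294,
       -0.00027007]), 'tau': array([ 3.36436475e-03, -6.13624978e+01, -2.58604789e+01,  6.94118324e-02,
        4.70501091e-02, -2.89121431e-05]), 'eef_pos': array([ 240.36038438, -576.67675808,  185.83097576]), 'tcp_rot': array([-3.14064821e+00, -1.41653409e-04,  3.94777350e-01]), 'ft_force': array([-0.12541354,  0.19578493, -0.07408052]), 'moment': array([-0.01958708, -0.04516327, -0.0436497 ]), 'grip_force': 0.0, 'opening': 1.0014319406893313} 18.8
```

View pics/top1.png

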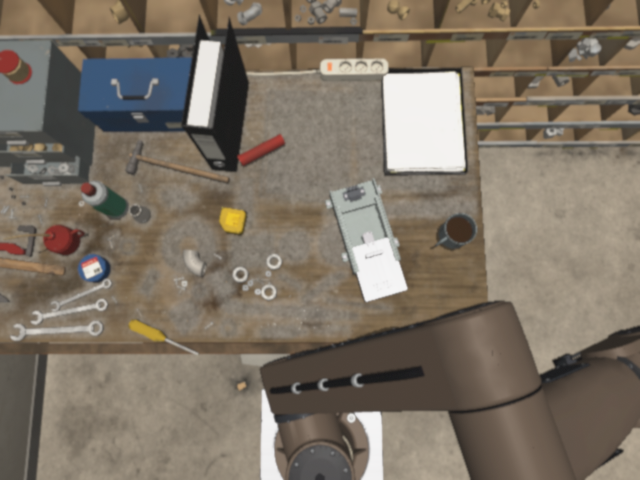

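View pics/scene1.png

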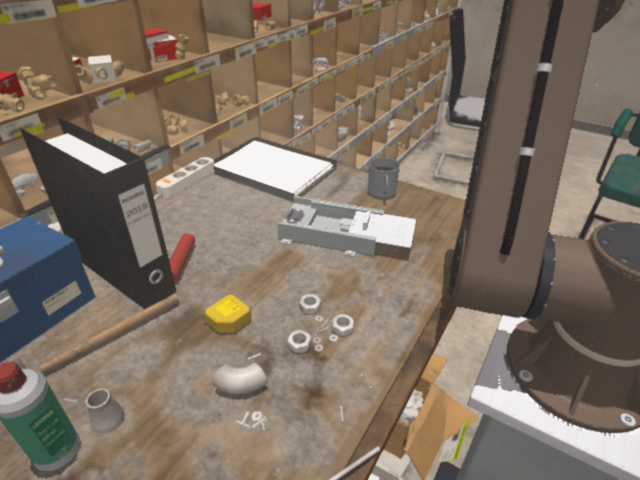

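The top view shows three look-alike nuts at (240,274), (274,261) and (269,293). Image left is the robot's left (+y), so the one I want is (240,274). The case has its catch at about (354,192) and the lid at about (380,268).

Run:
```python
from h import *
im=cv2.imread('pics/top1.png');c=env.get_calibration('top')
A=cv2.resize(im[170:310,320:420],None,fx=4,fy=4,interpolation=cv2.INTER_CUBIC)
B=cv2.resize(im[240:310,215:300],None,fx=4,fy=4,interpolation=cv2.INTER_CUBIC)
C=np.zeros((560,760,3),np.uint8);C[:,:400]=A;C[:280,410:750]=B
cv2.imwrite('pics/crop1.png',C)
print(unproj(c,[[240,274],[274,261],[269,293]],9))
```

```text
[[456.86046573 221.92840492   9.        ]
 [493.02244848 127.60818784   9.        ]
 [403.85266744 140.22783261   9.        ]]
```

View pics/crop1.png

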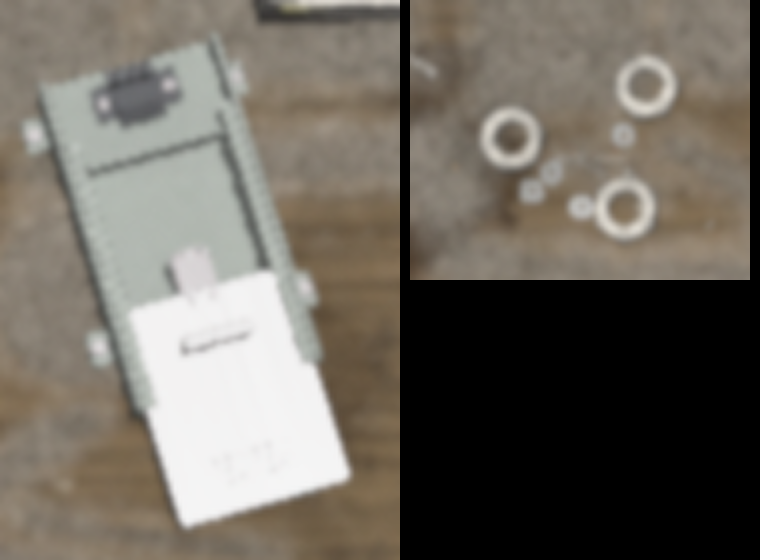

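The nut crop confirms (240,274) as the leftmost ring. It sits apart from the other two, with only small washers nearby. Next I'll estimate the case pose from the corners and work out the moves.

```bash
cat >> h.py <<'E'
from scipy.spatial.transform import Rotation as Ro
from scipy.optimize import least_squares
def to(P,yaw=None):
    s=env.state();R=Ro.from_euler('xyz',s['tcp_rot']).as_matrix()
    d=R.T@(np.array(P)-s['eef_pos']); a=0 if yaw is None else -np.degrees((yaw-s['tcp_rot'][2]+np.pi)%(2*np.pi)-np.pi)
    return np.round(d,1),round(float(a),1)
def fitpose(obs,x0):
    # obs: list of (calib, localpts, uv)
    def tf(x,P):
        P=np.array(P,float);c,s=np.cos(x[2]),np.sin(x[2]);return np.c_[x[0]+c*P[:,0]-s*P[:,1],x[1]+s*P[:,0]+c*P[:,1],P[:,2]]
    f=lambda x:np.concatenate([(proj(c,tf(x,P))-np.array(uv)).ravel() for c,P,uv in obs])
    r=least_squares(f,x0,loss='soft_l1');return r.x,f(r.x)
E
python3 - <<'E'
from h import *
c=env.get_calibration('top')
px=lambda l:[(320+u/4-.4,170+v/4-.4) for u,v in l]
x,r=fitpose([(c,[(100,65,28),(100,-65,28),(-140,60,46.5),(-140,-60,46.5)],px([(42,90),(212,38),(148,405),(313,362)]))],[500,-100,.3])
print(x,r.round(1))
b=unproj(c,px([(184,527),(349,478)]),40);print(b)
d=np.array([np.cos(x[2]),np.sin(x[2])]);print(d@(b.mean(0)[:2]-x[:2])+75)
print(to([500,-100,186]),to([457,222,186],0))
E
```

```text
[ 6.08319055e+02 -1.17278101e+02  2.77811180e-01] [-0.9 -0.4  0.8  0.1 -0.6  0.9  0.7 -0.6]
[[ 378.31820054 -122.83120544   40.        ]
 [ 410.80932882 -233.92131629   40.        ]]
-147.31574724802957
(array([ 4.230e+02, -3.402e+02,  2.000e-01]), 0.0) (array([ 5.071e+02, -6.539e+02,  5.000e-01]), 22.6)
```

>>> {"name": "step_arm", "arguments": {"plan": [[[42, -30, -8, 0, 1], [80, -50, -16, 0, 1], [120, -75, -24, 0, 1], [160, -100, -30, 0, 1], [200, -125, -40, 0, 1], [235, -145, -50, 0, 1], [270, -165, -60, 0, 1], [300, -185, -60, 0, 1]]]}}

```text
t: 0.77
eef_pos: [433.0, -309.3, 244.7]
tcp_rot: [3.141, -0.0, 0.395]
ft_force: [0.5, -1.2, 0.0]
opening: 1.0
grip_force: 0.0
```

>>> {"name": "step_arm", "arguments": {"plan": [[[30, -20, 0, 0, 1], [60, -42, 0, 0, 1], [90, -65, 0, 0, 1], [115, -90, 0, 0, 1], [120, -130, 0, 0, 1], [120, -160, 0, 0, 1], [120, -160, 0, 0, 1]]]}}

```text
t: 1.35
eef_pos: [479.4, -112.7, 243.6]
tcp_rot: [-3.14, 0.001, 0.398]
ft_force: [0.3, -0.0, -0.0]
opening: 1.001
grip_force: 0.0
```

Run:
```python
from h import *
im,c=snap('wrist','w1.png');print(env.state()['eef_pos'],env.state()['tcp_rot'],c)
print(proj(c,[[608,-117,28],[457,222,9]]))
```

```text
[ 480.53421109 -114.73804528  243.81891271] [-3.14132358e+00  2.33103536e-04  3.97934114e-01] {'K': array([[421.04993468,   0.        , 326.660978  ],
       [  0.        , 421.04993468, 239.7164809 ],
       [  0.        ,   0.        ,   1.        ]]), 'extrinsics': array([[ 3.87941480e-01, -9.21677623e-01, -3.43040576e-03,
        -2.89587943e+02],
       [ 8.80767784e-01,  3.71813698e-01, -2.93262144e-01,
        -3.30247299e+02],
       [ 2.71568628e-01,  1.10747159e-01,  9.56025913e-01,
        -5.64512504e+02],
       [ 0.00000000e+00,  0.00000000e+00,  0.00000000e+00,
         1.00000000e+00]])}
[[385.64996799  72.04889395]
 [ -1.04853321  82.3800334 ]]
```

View pics/w1.png

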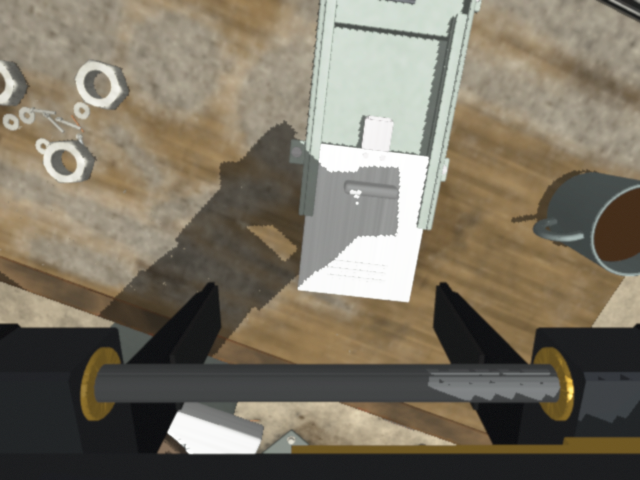

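The wrist view shows the case ahead, with the lid's front edge and tongue at (378,135) and the rib at (370,188). The target nut is just off the left edge, at about (-1,82), so I'll move toward it.

>>> {"name": "step_arm", "arguments": {"plan": [[[0, -40, 0, 0, 1], [0, -80, 0, 0, 1], [0, -120, 0, 0, 1], [0, -160, 10, 0, 1], [0, -200, 20, 0, 1], [5, -235, 30, 0, 1], [10, -255, 40, 0, 1], [10, -255, 40, 0, 1]]]}}

```text
t: 2.07
eef_pos: [391.5, 124.3, 202.4]
tcp_rot: [-3.141, 0.002, 0.397]
ft_force: [-0.0, -0.3, 0.7]
opening: 1.001
grip_force: 0.0
```

Run:
```python
from h import *
im,c=snap('wrist','w2.png');s=env.state();print(s['eef_pos'],s['tcp_rot'])
print(proj(c,[[457,222,9]]))
u,v=proj(c,[[457,222,9]])[0].astype(int);u=np.clip(u,80,560);v=np.clip(v,80,400)
print(u,v);cv2.imwrite('pics/w2c.png',cv2.resize(im[v-80:v+80,u-80:u+80],None,fx=3.5,fy=3.5,interpolation=cv2.INTER_CUBIC))
```

```text
[392.26827117 123.1049207  203.06807318] [-3.14144979e+00  1.27741886e-03  3.97326705e-01]
[[252.89914328  92.52762647]]
252 92
```

View pics/w2c.png

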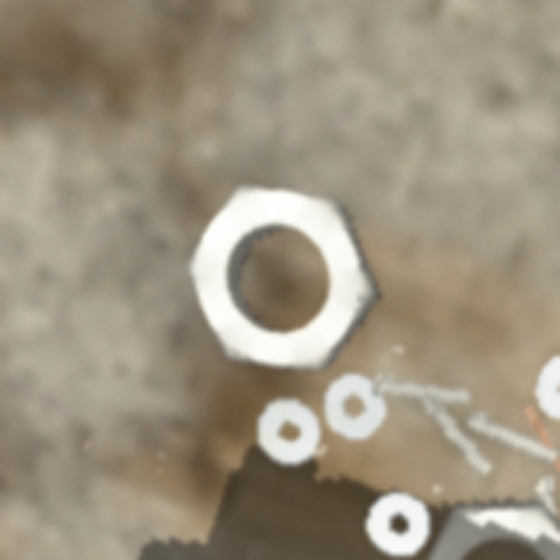

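The crop shows the hexagonal nut alone, with top corners at about (238,188), (335,203), (370,288), (322,366), (230,360) and (191,268).

Run:
```python
from h import *
c=env.get_calibration('wrist')
k=np.array([(238,188),(335,203),(370,288),(322,366),(230,360),(191,268)])/3.5-.4+[172,12]
P=unproj(c,k,18);C=P.mean(0);print(P.round(1),C)
d=P[:,:2]-C[:2];print(np.hypot(*d.T)*2);a=np.degrees(np.arctan2(d[:,1],d[:,0]));print(a)
m=np.degrees(np.angle(np.exp(6j*np.radians(a)).mean()))/6;print('corner ang mod60',m)
print(to([C[0],C[1],60]))
```

```text
[[474.2 237.   18. ]
 [480.1 214.3  18. ]
 [465.2 199.5  18. ]
 [443.4 204.   18. ]
 [435.8 225.7  18. ]
 [452.6 241.6  18. ]] [458.55290843 220.36808323  18.        ]
[45.77840377 44.86623283 43.76035553 44.62355828 46.71204733 44.20507845]
[  46.76088642  -15.79897486  -72.26790183 -132.94561878  166.80816468
  105.72155461]
corner ang mod60 -13.617956613066648
(array([ 98.9, -64. , 143. ]), 0.0)
```

>>> {"name": "step_arm", "arguments": {"plan": [[[30, -20, 20, -6, 0.6], [60, -40, 45, -12, 0.6], [80, -52, 70, -18, 0.6], [99, -64, 95, -23.6, 0.6], [99, -64, 125, -23.6, 0.6], [99, -64, 143, -23.6, 0.6], [99, -64, 143, -23.6, 0.6]]]}}

```text
t: 2.7
eef_pos: [458.7, 217.9, 57.5]
tcp_rot: [-3.139, 0.005, 0.806]
ft_force: [-0.6, 0.1, -0.4]
opening: 0.803
grip_force: 0.0
```

Run:
```python
from h import *
print(to([458.5,220.4,4],np.radians(46.4)))
im,c=snap('wrist','w3.png')
print(proj(c,[[458.5,220.4,18]]))
```

```text
(array([ 1.9, -1.8, 53.5]), -0.2)
[[322.62163272 252.91610192]]
```

View pics/w3.png

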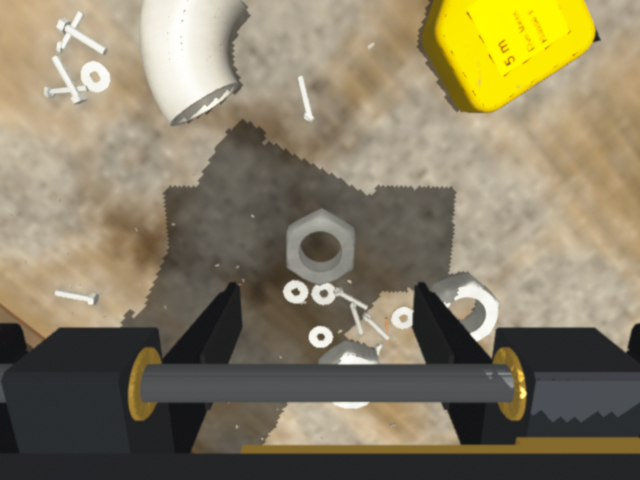

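The nut's top face centre is at about (321,243), with the washers below it clear of both finger paths. That is about 9 px from my projection, so I'll recompute.

Run:
```python
from h import *
c=env.get_calibration('wrist')
k=[(321,209),(354,228),(353,262),(321,274),(288,260),(288,227)]
P=unproj(c,k,18);C=P.mean(0);print(P.round(1),C)
s=env.state();print(s['eef_pos'],proj(c,[s['eef_pos']]))
print(unproj(c,[321,243],18),to([C[0],C[1],4]))
```

```text
[[476.9 240.3  18. ]
 [482.9 218.6  18. ]
 [468.  203.3  18. ]
 [448.6 211.1  18. ]
 [440.5 231.4  18. ]
 [455.3 246.   18. ]] [462.03579562 225.12762445  18.        ]
[459.45416207 218.12841969  59.4666167 ] [[325.41802913 281.34266655]]
[[462.42384333 225.38876039  18.        ]] (array([ 7. , -2.9, 55.5]), 0.0)
```

>>> {"name": "step_arm", "arguments": {"plan": [[[4, -2, 20, 0, 0.6], [4, -2, 40, 0, 0.6], [4, -2, 55, 0, 0.6], [4, -2, 55, 0, 0.6], [4, -2, 55, 0, -1], [4, -2, 55, 0, -1], [4, -2, 55, 0, -1], [4, -2, 55, 0, -1]]]}}

```text
t: 3.42
eef_pos: [461.2, 223.8, 6.9]
tcp_rot: [3.141, -0.002, 0.807]
ft_force: [0.5, 0.2, -0.7]
opening: 0.578
grip_force: 0.0
```

>>> {"name": "step_arm", "arguments": {"plan": [[[0, 0, 0, 0, -1], [0, 0, 0, 0, -1], [0, 0, 0, 0, -1]]]}}

```text
t: 3.67
eef_pos: [460.6, 223.8, 5.9]
tcp_rot: [3.141, -0.0, 0.807]
ft_force: [-0.3, -0.0, 0.4]
opening: 0.364
grip_force: 0.0
```

>>> {"name": "step_arm", "arguments": {"plan": [[[0, 0, 0, 0, -1], [0, 0, 0, 0, -1], [0, 0, 0, 0, -1], [0, 0, 0, 0, -1]]]}}

```text
t: 4.0
eef_pos: [460.5, 223.7, 5.6]
tcp_rot: [3.142, 0.0, 0.807]
ft_force: [0.8, 0.7, 0.9]
opening: 0.083
grip_force: 0.0
```

The fingers are closing on nothing, so I'll look.

Run:
```python
from h import *
im,c=snap('wrist','w4.png');s=env.state();print(s,proj(c,[s['eef_pos']]))
```

```text
{'t': 4.05, 'joints': array([ 3.23240377e-01,  6.02639151e-01,  1.99690578e+00, -1.89341020e-04,
        5.42110396e-01,  1.08746121e+00]), 'qvel': array([-9.40293199e-04, -1.55639475e-03,  1.50254582e-03,  1.42036043e-03,
       -3.05859556e-04, -6.30986572e-05]), 'tau': array([ 2.58216030e-03, -5.57822192e+01, -1.31970057e+01,  3.62508721e-02,
       -5.48739696e-02,  2.95162881e-04]), 'eef_pos': array([460.483493  , 223.72550772,   5.64508078]), 'tcp_rot': array([3.14153529e+00, 1.00896122e-04, 8.06737685e-01]), 'ft_force': array([-0.37344193, -0.08485767,  0.10464951]), 'moment': array([-0.03963163, -0.00904088, -0.02880827]), 'grip_force': 0.0, 'opening': 0.044174673073543225} [[325.42487682 281.35874672]]
```

View pics/w4.png

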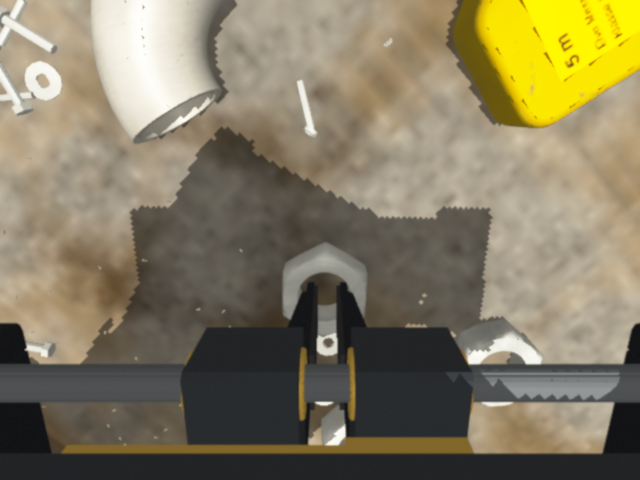

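The tips shut over or into the nut's hole, and the nut hasn't moved: it is centred on the TCP at about (325,285). So the tips retreat toward the palm when the fingers open, and at 41 mm opening they passed over the nut. The TCP has to go lower, with the grasp point at mid-height of the nut. I'll lift, reopen, and feel down for the bench.

>>> {"name": "step_arm", "arguments": {"plan": [[[0, 0, -15, 0, -1], [0, 0, -40, 0, -1], [0, 0, -40, 0, 0.2], [0, 0, -40, 0, 0.2], [0, 0, -40, 0, 0.2], [0, 0, -40, 0, 0.2], [0, 0, -40, 0, 0.2], [0, 0, -40, 0, 0.2]]]}}

```text
t: 4.72
eef_pos: [460.2, 223.6, 45.0]
tcp_rot: [-3.141, 0.001, 0.807]
ft_force: [-0.7, -0.8, 0.5]
opening: 0.368
grip_force: 0.0
```

>>> {"name": "step_arm", "arguments": {"plan": [[[0, 0, 0, 0, 0.2], [0, 0, 0, 0, 0.2], [0, 0, 20, 0, 0.2], [0, 0, 35, 0, 0.2], [0, 0, 40, 0, 0.2], [0, 0, 42, 0, 0.2], [0, 0, 43, 0, 0.2], [0, 0, 43, 0, 0.2]]]}}

```text
t: 5.38
eef_pos: [460.8, 223.8, 3.0]
tcp_rot: [3.141, -0.0, 0.807]
ft_force: [0.2, -0.7, 0.1]
opening: 0.599
grip_force: 0.0
```

>>> {"name": "step_arm", "arguments": {"plan": [[[0, 0, 1, 0, 0.2], [0, 0, 2, 0, 0.2], [0, 0, 3, 0, 0.2], [0, 0, 3, 0, 0.2]]]}}

```text
t: 5.72
eef_pos: [460.6, 223.7, -0.2]
tcp_rot: [3.141, -0.0, 0.807]
ft_force: [-1.1, 0.1, 0.7]
opening: 0.595
grip_force: 0.0
```

>>> {"name": "step_arm", "arguments": {"plan": [[[0, 0, 1, 0, 0.2], [0, 0, 2, 0, 0.2], [0, 0, 3, 0, 0.2], [0, 0, 4, 0, 0.2]]]}}

```text
t: 6.05
eef_pos: [460.5, 223.7, -4.4]
tcp_rot: [3.142, 0.0, 0.807]
ft_force: [0.0, 0.6, 0.5]
opening: 0.597
grip_force: 0.0
```

>>> {"name": "step_arm", "arguments": {"plan": [[[0, 0, 1, 0, 0.2], [0, 0, 2, 0, 0.2], [0, 0, 3, 0, 0.2], [0, 0, 3, 0, 0.2]]]}}

```text
t: 6.38
eef_pos: [460.4, 223.7, -7.5]
tcp_rot: [-3.142, 0.0, 0.807]
ft_force: [0.4, -0.8, -0.3]
opening: 0.6
grip_force: 0.0
```

>>> {"name": "step_arm", "arguments": {"plan": [[[0, 0, 0, 0, -0.4], [0, 0, 0, 0, -0.4], [0, 0, 0, 0, -0.4], [0, 0, 0, 0, -0.4], [0, 0, 0, 0, -0.4]]]}}

```text
t: 6.8
eef_pos: [460.5, 223.7, -7.3]
tcp_rot: [3.141, -0.0, 0.807]
ft_force: [0.6, -0.3, -0.6]
opening: 0.321
grip_force: 0.0
```

Run:
```python
from h import *
im,c=snap('wrist','w5.png');s=env.state();print(s['opening'],s['grip_force'])
C=Ro.from_euler('xyz',s['tcp_rot']).as_matrix()
for h in (0,-10,-20,-30):
  print(h,[proj(c,[s['eef_pos']+C@np.array([x,0,h])])[0].round(0) for x in (0,10)])
cv2.imwrite('pics/w5c.png',cv2.resize(im[200:400,200:450],None,fx=3,fy=3,interpolation=cv2.INTER_CUBIC))
```

```text
0.3111710509115293 0.0
0 [array([325., 281.]), array([325., 263.])]
-10 [array([325., 289.]), array([325., 270.])]
-20 [array([325., 298.]), array([325., 278.])]
-30 [array([325., 308.]), array([325., 287.])]
```

View pics/w5c.png

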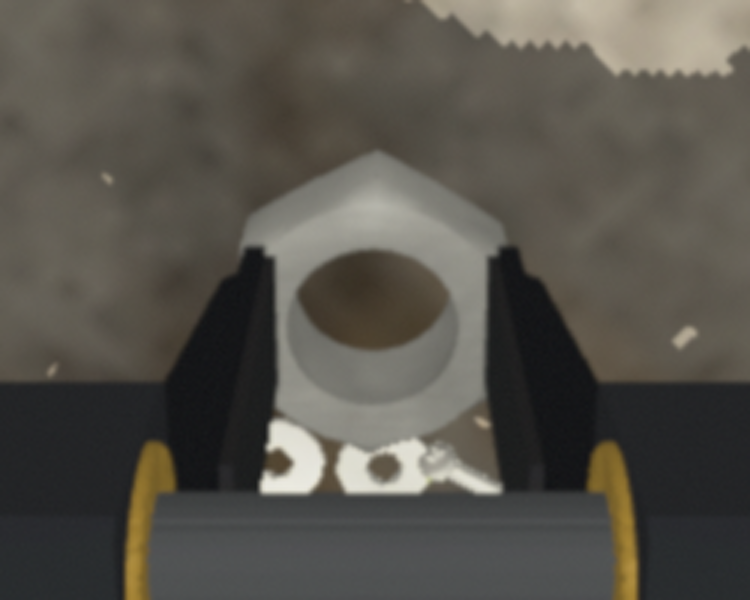

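Both tips, at crop (258,250) and (505,250), sit above the nut's top face. The view geometry puts them about 25 mm behind the reported TCP, so the tips are only now level with the nut's top. I'll reopen and feel down to a reported z of about −22.

>>> {"name": "step_arm", "arguments": {"plan": [[[0, 0, 0, 0, 0.2], [0, 0, 0, 0, 0.2], [0, 0, 0, 0, 0.2], [0, 0, 0, 0, 0.2], [0, 0, 0, 0, 0.2], [0, 0, 3, 0, 0.2], [0, 0, 6, 0, 0.2], [0, 0, 6, 0, 0.2]]]}}

```text
t: 7.52
eef_pos: [460.2, 223.6, -14.0]
tcp_rot: [-3.141, 0.001, 0.807]
ft_force: [-0.2, 0.7, 0.6]
opening: 0.602
grip_force: 0.0
```

>>> {"name": "step_arm", "arguments": {"plan": [[[0, 0, 1.5, 0, 0.2], [0, 0, 3, 0, 0.2], [0, 0, 4, 0, 0.2], [0, 0, 4, 0, 0.2]]]}}

```text
t: 7.85
eef_pos: [460.4, 223.7, -17.6]
tcp_rot: [-3.142, 0.0, 0.807]
ft_force: [-0.3, 0.4, -0.1]
opening: 0.601
grip_force: 0.0
```

>>> {"name": "step_arm", "arguments": {"plan": [[[0, 0, 1, 0, 0.2], [0, 0, 2, 0, 0.2], [0, 0, 3, 0, 0.2], [0, 0, 3, 0, 0.2]]]}}

```text
t: 8.18
eef_pos: [460.4, 223.7, -20.5]
tcp_rot: [3.142, 0.0, 0.807]
ft_force: [0.7, -1.0, -0.4]
opening: 0.6
grip_force: 0.0
```

Still no contact, which fits. I'll close here.

>>> {"name": "step_arm", "arguments": {"plan": [[[0, 0, 0, 0, -0.4], [0, 0, 0, 0, -0.4], [0, 0, 0, 0, -0.4], [0, 0, 0, 0, -0.4], [0, 0, 0, 0, -0.4]]]}}

```text
t: 8.6
eef_pos: [460.5, 223.7, -20.3]
tcp_rot: [3.142, 0.0, 0.807]
ft_force: [-0.2, -0.4, -0.3]
opening: 0.425
grip_force: 30.0
```

Gripped at 40.4 mm with 30 N. I'll lift, and refine the case pose using the w1 picture.

>>> {"name": "step_arm", "arguments": {"plan": [[[0, 0, -20, 0, -0.4], [0, 0, -50, 0, -0.4], [0, 0, -85, 0, -0.4], [0, 0, -110, 0, -0.4], [0, 0, -110, 0, -0.4]]]}}

```text
t: 9.02
eef_pos: [462.4, 224.4, 94.0]
tcp_rot: [3.138, -0.006, 0.807]
ft_force: [0.8, 0.0, -1.4]
opening: 0.423
grip_force: 30.0
```

```bash
cat > w1c.py <<'E'
from h import *
W1={'K':[[421.05,0,326.66],[0,421.05,239.72],[0,0,1]],'extrinsics':[[.38794148,-.921677623,-.00343040576,-289.587943],[.880767784,.371813698,-.293262144,-330.247299],[.271568628,.110747159,.956025913,-564.512504],[0,0,0,1]]}
E
python3 - <<'E'
from w1c import *
print(proj(W1,[[608-240*0,-117,28]]))
c=env.get_calibration('top')
px=lambda l:[(320+u/4-.4,170+v/4-.4) for u,v in l]
o1=(c,[(100,65,28),(100,-65,28),(-140,60,46.5),(-140,-60,46.5)],px([(42,90),(212,38),(148,405),(313,362)]))
o2=(W1,[(-140,60,46.5),(-140,-60,46.5)],[(302,214),(432,229)])
for o in ([o1],[o2],[o1,o2]):
    x,r=fitpose(o,[608,-117,.278]);print(x,r.round(1))
b=unproj(W1,[(299,291),(409,301)],40);print(b,np.hypot(*(b[0]-b[1])[:2]))
d=np.array([np.cos(x[2]),np.sin(x[2])]);print('lid x',d@(b.mean(0)[:2]-x[:2])+75)
t=unproj(W1,[(365,117),(391,119)],40);print('tongue tip x',((t[:,:2]-x[:2])@d))
s=env.state();print(s['eef_pos'],s['opening'],s['grip_force'],to([x[0],x[1],90],x[2]))
E
```

```text
[[385.64899885  72.05238611]]
[ 6.08319055e+02 -1.17278101e+02  2.77811180e-01] [-0.9 -0.4  0.8  0.1 -0.6  0.9  0.7 -0.6]
[ 6.11151685e+02 -1.18070565e+02  2.76502712e-01] [ 3.5  0.1 -4.  -0.2]
[ 6.10231449e+02 -1.16714867e+02  2.77571005e-01] [-1.1 -1.   0.6 -0.5 -0.9  0.2  0.5 -1.3  2.   0.5 -5.5  0.1]
[[ 379.9303935  -123.30022504   40.        ]
 [ 414.1197635  -233.32256744   40.        ]] 115.21210374092635
lid x -146.92436361649627
tongue tip x [-43.56418363 -42.43234645]
[462.36537909 224.41560875  93.99352825] 0.4229002521855703 29.992156481312122 (array([-144.1,  342.8,    4.2]), 30.3)
```

>>> {"name": "step_arm", "arguments": {"plan": [[[-10, 38, 0, 5, -0.4], [-25, 75, 0, 10, -0.4], [-42, 112, 0, 15, -0.4], [-58, 150, 0, 20, -0.4], [-75, 187, 0, 25, -0.4], [-92, 224, 0, 30.3, -0.4], [-108, 260, 0, 30.3, -0.4], [-124, 297, 0, 30.3, -0.4]]]}}

```text
t: 9.68
eef_pos: [589.1, -73.3, 88.8]
tcp_rot: [-3.141, 0.001, 0.277]
ft_force: [0.2, 0.1, -1.0]
opening: 0.424
grip_force: 30.0
```

Run:
```python
from h import *
print(env.state()['eef_pos'],to([609.5,-117,60],.2775))
```

```text
[589.08753983 -73.25992916  88.76025283] (array([ 7.7, 47.7, 28.7]), -0.0)
```

>>> {"name": "step_arm", "arguments": {"plan": [[[3, 30, 10, 0, -0.4], [5, 42, 25, 0, -0.4], [5, 42, 25, 0, -0.4], [5, 42, 25, 0, -0.4]]]}}

```text
t: 10.02
eef_pos: [604.5, -110.5, 63.2]
tcp_rot: [-3.14, 0.002, 0.277]
ft_force: [0.5, 1.2, -0.1]
opening: 0.424
grip_force: 30.0
```

Run:
```python
from h import *
im,c=snap('wrist','w6.png');print(env.state()['eef_pos'],to([609.5,-117,-11],.2775))
```

```text
[ 604.77048719 -109.76476014   64.03513947] (array([ 2.7,  8.3, 75. ]), 0.0)
```

View pics/w6.png

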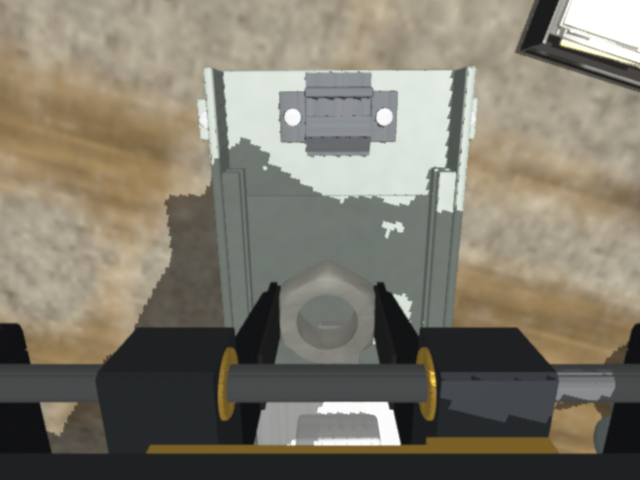

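The nut is held above the compartment with about 8 mm of sideways offset left to correct. The deck edge is at row 196, the case front at row 70, and the catch runs from (338,155) at the ramp foot to (338,73).

Run:
```python
from h import *
c=env.get_calibration('wrist')
P=unproj(c,[(338,70),(338,155),(338,196),(338,137)],28)
x0=np.array([609.5,-117]);d=np.array([np.cos(.2775),np.sin(.2775)]);n=np.array([-d[1],d[0]])
print([( (p[:2]-x0)@d,(p[:2]-x0)@n) for p in P])
```

```text
[(np.float64(100.73929301745187), np.float64(1.9270569880459856)), (np.float64(57.3649803301695), np.float64(1.5665953589090673)), (np.float64(34.577625632109964), np.float64(1.3772213610453279)), (np.float64(66.96820198522249), np.float64(1.6464028004171503))]
```

>>> {"name": "step_arm", "arguments": {"plan": [[[3, 8.5, 20, 0, -0.4], [3, 8.5, 40, 0, -0.4], [3, 8.5, 60, 0, -0.4], [3, 8.5, 68, 0, -0.4], [3, 8.5, 71, 0, -0.4], [3, 8.5, 71, 0, -0.4]]]}}

```text
t: 10.57
eef_pos: [610.7, -116.9, -6.1]
tcp_rot: [-3.141, 0.0, 0.279]
ft_force: [-0.4, 0.1, -1.3]
opening: 0.424
grip_force: 30.0
```

>>> {"name": "step_arm", "arguments": {"plan": [[[0, 0, 1, 0, -0.4], [0, 0, 2, 0, -0.4], [0, 0, 2, 0, -0.4]]]}}

```text
t: 10.82
eef_pos: [611.1, -117.6, -7.5]
tcp_rot: [3.141, -0.001, 0.278]
ft_force: [0.4, 0.2, -1.1]
opening: 0.425
grip_force: 30.0
```

>>> {"name": "step_arm", "arguments": {"plan": [[[0, 0, 1, 0, -0.4], [0, 0, 2, 0, -0.4], [0, 0, 2, 0, -0.4]]]}}

```text
t: 11.07
eef_pos: [610.7, -117.7, -10.3]
tcp_rot: [3.141, -0.0, 0.278]
ft_force: [-0.3, -0.1, -1.6]
opening: 0.424
grip_force: 30.0
```

>>> {"name": "step_arm", "arguments": {"plan": [[[0, 0, 0.7, 0, -0.4], [0, 0, 1.5, 0, -0.4], [0, 0, 1.5, 0, -0.4]]]}}

```text
t: 11.32
eef_pos: [610.6, -117.6, -12.0]
tcp_rot: [-3.142, 0.0, 0.278]
ft_force: [1.0, 0.2, -0.3]
opening: 0.425
grip_force: 30.0
```

>>> {"name": "step_arm", "arguments": {"plan": [[[0, 0, 0, 0, 0], [0, 0, 0, 0, 0], [0, 0, 0, 0, 0.1], [0, 0, 0, 0, 0.1]]]}}

```text
t: 11.65
eef_pos: [610.7, -117.7, -11.7]
tcp_rot: [3.141, -0.0, 0.278]
ft_force: [-0.5, -0.4, 0.3]
opening: 0.542
grip_force: 0.0
```

Nut released. I'll raise the arm, shut the fingers and go behind the grip rib.

>>> {"name": "step_arm", "arguments": {"plan": [[[0, 0, -20, 0, 0.1], [0, 0, -45, 0, 0.1], [0, 0, -75, 0, 0.1], [0, 0, -80, 0, -1], [-40, -2, -80, 0, -1], [-80, -2, -80, 0, -1], [-120, -2, -80, 0, -1], [-145, -2, -80, 0, -1]]]}}

```text
t: 12.32
eef_pos: [467.4, -155.4, 68.1]
tcp_rot: [-3.141, 0.001, 0.278]
ft_force: [1.7, -0.1, -0.4]
opening: 0.254
grip_force: 0.0
```

>>> {"name": "step_arm", "arguments": {"plan": [[[0, 0, 0, 0, -1], [0, 0, 0, 0, -1], [0, 0, 0, 0, -1]]]}}

```text
t: 12.57
eef_pos: [471.6, -155.8, 68.4]
tcp_rot: [3.141, -0.001, 0.278]
ft_force: [-0.5, -1.3, 0.4]
opening: 0.05
grip_force: 0.0
```

Run:
```python
from h import *
im,c=snap('wrist','w7.png');s=env.state();print(s['eef_pos'],s['opening'])
x0=np.array([609.7,-115.5]);d=np.array([np.cos(.2775),np.sin(.2775)]);n=np.array([-d[1],d[0]])
print('local',(s['eef_pos'][:2]-x0)@d,(s['eef_pos'][:2]-x0)@n)
```

```text
[ 471.80167109 -155.60408208   68.23588675] 0.02643419432965839
local -143.60939660668294 -0.7922896476508727
```

View pics/w7.png

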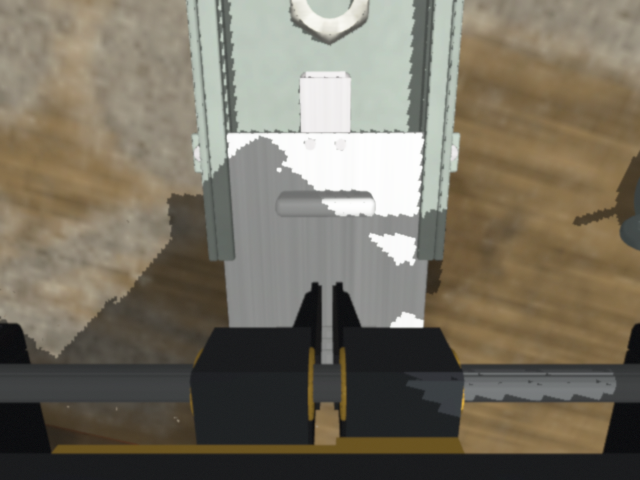

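The nut lies in the open compartment at (330,10). The rib at (325,203) is dead ahead of the shut fingers, about 20 mm away. I'll lower behind it.

>>> {"name": "step_arm", "arguments": {"plan": [[[0, 0, 20, 0, -1], [0, 0, 32, 0, -1], [0, 0, 37, 0, -1], [0, 0, 40, 0, -1], [0, 0, 40, 0, -1]]]}}

```text
t: 13.03
eef_pos: [471.0, -155.3, 27.7]
tcp_rot: [-3.141, 0.001, 0.278]
ft_force: [0.1, 0.0, -0.5]
opening: 0.005
grip_force: 0.0
```

>>> {"name": "step_arm", "arguments": {"plan": [[[4, 0, 0, 0, -1], [9, 0, 0, 0, -1], [13, 0, 0, 0, -1], [16, 0, 0, 0, -1], [18, 0, 0, 0, -1], [20, 0, 0, 0, -1]]]}}

```text
t: 13.53
eef_pos: [490.3, -149.9, 28.3]
tcp_rot: [3.141, -0.0, 0.278]
ft_force: [-0.2, -0.1, -0.0]
opening: 0.001
grip_force: 0.0
```

>>> {"name": "step_arm", "arguments": {"plan": [[[2, 0, 0, 0, -1], [4, 0, 0, 0, -1], [6, 0, 0, 0, -1], [8, 0, 0, 0, -1], [10, 0, 0, 0, -1], [10, 0, 0, 0, -1]]]}}

```text
t: 14.03
eef_pos: [499.9, -147.3, 28.2]
tcp_rot: [3.141, -0.0, 0.278]
ft_force: [-0.4, -0.3, 0.1]
opening: 0.002
grip_force: 0.0
```

>>> {"name": "step_arm", "arguments": {"plan": [[[3, 0, 0, 0, -1], [6, 0, 0, 0, -1], [9, 0, 0, 0, -1], [12, 0, 0, 0, -1], [15, 0, 0, 0, -1], [18, 0, 0, 0, -1], [20, 0, 0, 0, -1]]]}}

```text
t: 14.62
eef_pos: [519.2, -141.7, 28.2]
tcp_rot: [3.141, -0.0, 0.278]
ft_force: [-1.2, 0.3, -0.5]
opening: 0.002
grip_force: 0.3
```

```bash
cat >> h.py <<'E'
X0=np.array([609.7,-115.5]);D=np.array([np.cos(.2775),np.sin(.2775)])
def lidx(im,c,tp=None):
    # match the lid front strip (tongue root + front edge) against w7 warped: rectify lid plane z=40 along local x at y=0
    xs=np.arange(-160,100,.5);ys=np.arange(-45,46,1.)
    n=np.array([-D[1],D[0]]);G=np.array([[*(X0+x*D+y*n),40] for x in xs for y in ys])
    uv=proj(c,G).astype(np.float32).reshape(len(xs),len(ys),2)
    return xs,cv2.remap(cv2.cvtColor(im,cv2.COLOR_BGR2GRAY),uv[...,0],uv[...,1],cv2.INTER_LINEAR)
def edges(im,c):
    xs,r=lidx(im,c)
    out=[]
    for a,b in ((38,53),(15,27),(63,75)):   # tongue column, and the two lid-edge bands
        p=cv2.GaussianBlur(r[:,a:b].mean(1).reshape(-1,1).astype(np.float32),(1,9),0).ravel();g=np.gradient(p)
        i=np.argsort(g)[:40];k=[]
        for j in i:
            if all(abs(xs[j]-q[0])>6 for q in k): k.append((float(xs[j]),round(float(g[j]),1)))
        out.append(k[:4])
    return out
E
python3 - <<'E'
from h import *
im,c=snap('wrist','w8.png');s=env.state();e=s['eef_pos'][:2]-X0
print('tcp',e@D,s['ft_force']);[print(k) for k in edges(im,c)]
E
```

```text
tcp -94.00039977689121 [ 0.66116072  0.58314312 -0.22749329]
[(27.0, -23.2), (-12.5, -9.7), (15.5, -9.3), (-43.0, -6.9)]
[(-42.0, -29.0), (27.0, -23.4), (-81.5, -3.0), (-15.0, -2.3)]
[(27.0, -23.8), (-42.0, -7.5), (-81.5, -2.5), (-91.5, -1.3)]
```

The lid is being pushed: front edge at −42, so its origin is at −117, and lid = TCP − 23. I'll continue to just before the ramp, at about TCP −30.

>>> {"name": "step_arm", "arguments": {"plan": [[[4, 0, 0, 0, -1], [9, 0, 0, 0, -1], [14, 0, 0, 0, -1], [19, 0, 0, 0, -1], [24, 0, 0, 0, -1], [28, 0, 0, 0, -1], [31, 0, 0, 0, -1], [33, 0, 0, 0, -1]]]}}

```text
t: 15.33
eef_pos: [550.9, -132.6, 28.2]
tcp_rot: [3.141, -0.0, 0.278]
ft_force: [-0.7, -0.5, 1.0]
opening: 0.005
grip_force: 0.3
```

>>> {"name": "step_arm", "arguments": {"plan": [[[4, 0, 0, 0, -1], [9, 0, 0, 0, -1], [13, 0, 0, 0, -1], [17, 0, 0, 0, -1], [21, 0, 0, 0, -1], [24, 0, 0, 0, -1], [26, 0, 0, 0, -1], [26, 0, 0, 0, -1]]]}}

```text
t: 16.0
eef_pos: [575.9, -125.5, 28.2]
tcp_rot: [3.141, -0.0, 0.278]
ft_force: [0.8, -1.2, 0.3]
opening: 0.004
grip_force: 0.0
```

Run:
```python
from h import *
im,c=snap('wrist','w9.png');s=env.state();e=s['eef_pos'][:2]-X0
print('tcp',e@D,s['ft_force']);[print(k) for k in edges(im,c)]
```

```text
tcp -35.48212510597281 [-0.39129689  0.43240261 -0.58882604]
[(90.0, -25.5), (55.5, -15.2), (83.5, -14.6), (46.5, -9.5)]
[(90.0, -42.5), (17.0, -29.9), (62.5, -15.0), (79.0, -12.6)]
[(90.0, -41.9), (62.5, -15.5), (79.0, -12.9), (-125.5, -8.8)]
```

Front edge at 17, so the lid is at −58. Now I'll feel up the ramp, about 1 mm per row.

>>> {"name": "step_arm", "arguments": {"plan": [[[1.5, 0, 0, 0, -1], [3, 0, 0, 0, -1], [4.5, 0, 0, 0, -1], [6, 0, 0, 0, -1], [7, 0, 0, 0, -1], [8, 0, 0, 0, -1], [8, 0, 0, 0, -1]]]}}

```text
t: 16.63
eef_pos: [583.4, -123.4, 28.2]
tcp_rot: [3.141, -0.0, 0.278]
ft_force: [0.3, 0.7, 0.3]
opening: 0.002
grip_force: 0.0
```

>>> {"name": "step_arm", "arguments": {"plan": [[[1, 0, 0, 0, -1], [2, 0, 0, 0, -1], [3, 0, 0, 0, -1], [4, 0, 0, 0, -1], [4, 0, 0, 0, -1]]]}}

```text
t: 17.05
eef_pos: [587.3, -122.3, 28.2]
tcp_rot: [3.141, -0.0, 0.278]
ft_force: [-0.1, 0.6, -0.1]
opening: 0.005
grip_force: 0.0
```

>>> {"name": "step_arm", "arguments": {"plan": [[[1, 0, 0, 0, -1], [2, 0, 0, 0, -1], [3, 0, 0, 0, -1], [4, 0, 0, 0, -1], [4, 0, 0, 0, -1]]]}}

```text
t: 17.47
eef_pos: [591.2, -121.2, 28.2]
tcp_rot: [3.141, -0.0, 0.278]
ft_force: [0.0, -0.5, 0.2]
opening: 0.002
grip_force: 0.0
```

>>> {"name": "step_arm", "arguments": {"plan": [[[1, 0, 0, 0, -1], [2, 0, 0, 0, -1], [3, 0, 0, 0, -1], [3, 0, 0, 0, -1]]]}}

```text
t: 17.8
eef_pos: [593.7, -120.4, 28.2]
tcp_rot: [-3.142, 0.0, 0.278]
ft_force: [-3.0, -0.7, 2.7]
opening: 0.001
grip_force: 1.5
```

Ramp contact: about 3 N along the slide plus lift, at lid −39.5. I'll continue gently.

>>> {"name": "step_arm", "arguments": {"plan": [[[1, 0, 0, 0, -1], [2, 0, 0, 0, -1], [2, 0, 0, 0, -1]]]}}

```text
t: 18.05
eef_pos: [595.8, -119.8, 28.3]
tcp_rot: [3.142, 0.0, 0.278]
ft_force: [-4.9, -0.5, 3.6]
opening: 0.004
grip_force: 1.9
```

>>> {"name": "step_arm", "arguments": {"plan": [[[1, 0, 0, 0, -1], [2, 0, 0, 0, -1], [2, 0, 0, 0, -1]]]}}

```text
t: 18.3
eef_pos: [598.2, -119.3, 28.2]
tcp_rot: [3.141, -0.001, 0.278]
ft_force: [-2.0, -0.6, 1.3]
opening: 0.005
grip_force: 0.7
```

>>> {"name": "step_arm", "arguments": {"plan": [[[1, 0, 0, 0, -1], [2, 0, 0, 0, -1], [2, 0, 0, 0, -1]]]}}

```text
t: 18.55
eef_pos: [600.0, -118.7, 28.2]
tcp_rot: [3.141, -0.001, 0.278]
ft_force: [-0.1, -0.2, 0.0]
opening: 0.001
grip_force: 0.0
```

>>> {"name": "step_arm", "arguments": {"plan": [[[1, 0, 0, 0, -1], [2, 0, 0, 0, -1], [2, 0, 0, 0, -1]]]}}

```text
t: 18.8
eef_pos: [601.7, -118.1, 28.2]
tcp_rot: [3.141, -0.0, 0.278]
ft_force: [-0.4, -0.2, 0.2]
opening: 0.005
grip_force: 0.2
```

Over the ramp and on the ridge, where force is near zero. I'll take a camera reference of the raised tongue, then go on in small steps.

```bash
cat > chk.py <<'E'
from h import *
import sys
im,c=snap('wrist',sys.argv[1]);s=env.state();e=s['eef_pos'][:2]-X0
print('tcp',e@D,s['ft_force'].round(1))
xs,r=lidx(im,c);k=xs>35
print('lidfront',[ (xs[k0:=(xs>35)&(xs<65)][np.argmin(np.gradient(r[k0][:,a:b].mean(1)))]) for a,b in((15,27),(63,75))])
p=r[:,41:50].mean(1);print([int(v) for v in p[(xs>=52)&(xs<=96)]])
E
python3 chk.py w10.png
```

```text
tcp -8.406443504290731 [-0.8  1.   0.4]
lidfront [np.float64(43.5), np.float64(64.0)]
[220, 220, 221, 221, 221, 221, 221, 221, 222, 222, 222, 222, 222, 222, 223, 223, 223, 223, 223, 223, 223, 224, 224, 224, 224, 224, 225, 225, 225, 225, 225, 225, 226, 226, 226, 222, 205, 199, 221, 227, 229, 228, 209, 143, 123, 123, 125, 126, 125, 125, 123, 124, 125, 125, 125, 125, 125, 125, 125, 125, 125, 125, 125, 125, 123, 111, 91, 65, 57, 84, 111, 121, 121, 121, 121, 120, 116, 106, 104, 117, 124, 124, 125, 125, 125, 125, 125, 125, 125]
```

>>> {"name": "step_arm", "arguments": {"plan": [[[1, 0, 0, 0, -1], [2, 0, 0, 0, -1], [2, 0, 0, 0, -1]]]}}

```text
t: 19.1
eef_pos: [603.6, -117.6, 28.2]
tcp_rot: [3.141, -0.0, 0.278]
ft_force: [-0.4, -0.3, 0.7]
opening: 0.006
grip_force: 0.3
```

>>> {"name": "step_arm", "arguments": {"plan": [[[1, 0, 0, 0, -1], [2, 0, 0, 0, -1], [2, 0, 0, 0, -1]]]}}

```text
t: 19.35
eef_pos: [605.5, -117.1, 28.2]
tcp_rot: [3.141, -0.0, 0.278]
ft_force: [-0.2, 1.0, 0.5]
opening: 0.002
grip_force: 0.3
```

```bash
python3 chk.py w11.png
```

```text
tcp -4.464816727693098 [-1.   0.5  0.4]
lidfront [np.float64(47.5), np.float64(64.5)]
[219, 219, 219, 219, 219, 220, 220, 220, 220, 220, 221, 221, 221, 221, 221, 222, 222, 222, 222, 222, 222, 223, 223, 223, 223, 223, 223, 223, 224, 224, 224, 224, 224, 225, 225, 225, 225, 225, 225, 226, 226, 226, 226, 221, 207, 210, 226, 228, 229, 228, 202, 137, 120, 123, 125, 125, 125, 125, 125, 125, 125, 125, 125, 125, 124, 118, 102, 78, 64, 86, 111, 120, 121, 121, 121, 120, 117, 104, 103, 118, 124, 125, 125, 125, 125, 125, 125, 125, 125]
```

>>> {"name": "step_arm", "arguments": {"plan": [[[1, 0, 0, 0, -1], [2, 0, 0, 0, -1], [2, 0, 0, 0, -1]]]}}

```text
t: 19.65
eef_pos: [607.5, -116.5, 28.2]
tcp_rot: [3.141, -0.0, 0.278]
ft_force: [-0.4, 0.6, 0.9]
opening: 0.009
grip_force: 0.3
```

>>> {"name": "step_arm", "arguments": {"plan": [[[1, 0, 0, 0, -1], [1, 0, 0, 0, -1]]]}}

```text
t: 19.82
eef_pos: [608.6, -116.3, 28.3]
tcp_rot: [3.141, -0.001, 0.278]
ft_force: [1.3, -0.3, -0.0]
opening: 0.003
grip_force: 0.0
```

```bash
python3 chk.py w12.png
```

```text
tcp -1.3459428781361762 [0.7 0.2 1. ]
lidfront [np.float64(50.5), np.float64(64.5)]
[219, 219, 220, 220, 220, 220, 220, 220, 220, 221, 221, 221, 221, 222, 222, 222, 222, 222, 222, 222, 223, 223, 223, 223, 223, 223, 224, 224, 224, 224, 225, 225, 225, 225, 225, 225, 225, 226, 226, 226, 226, 226, 226, 227, 227, 227, 227, 227, 228, 227, 220, 204, 216, 229, 230, 230, 219, 161, 120, 120, 123, 125, 124, 125, 124, 120, 106, 85, 71, 87, 111, 120, 121, 120, 121, 120, 116, 104, 104, 121, 125, 125, 125, 125, 125, 125, 125, 125, 125]
```

>>> {"name": "step_arm", "arguments": {"plan": [[[0.7, 0, 0, 0, -1], [1, 0, 0, 0, -1], [1, 0, 0, 0, -1]]]}}

```text
t: 20.12
eef_pos: [609.3, -116.0, 28.2]
tcp_rot: [3.141, -0.0, 0.278]
ft_force: [0.5, -0.1, 0.5]
opening: 0.003
grip_force: 0.0
```

```bash
python3 chk.py w13.png
```

```text
tcp -0.5474049754487686 [-0.1  0.3  0.5]
lidfront [np.float64(54.5), np.float64(54.5)]
[249, 249, 248, 242, 221, 199, 221, 230, 231, 231, 231, 231, 231, 231, 231, 231, 231, 231, 232, 232, 232, 232, 232, 232, 232, 232, 232, 233, 233, 233, 233, 233, 233, 233, 233, 234, 234, 234, 234, 234, 234, 234, 234, 234, 234, 234, 235, 235, 235, 235, 235, 235, 235, 235, 236, 236, 236, 235, 223, 219, 234, 238, 238, 235, 209, 149, 108, 86, 71, 86, 110, 118, 120, 119, 119, 119, 115, 101, 101, 120, 124, 124, 124, 124, 124, 124, 124, 124, 124]
```

>>> {"name": "step_arm", "arguments": {"plan": [[[0.7, 0, 0, 0, -1], [1, 0, 0, 0, -1], [1, 0, 0, 0, -1]]]}}

```text
t: 20.42
eef_pos: [610.2, -115.7, 28.2]
tcp_rot: [3.141, -0.0, 0.278]
ft_force: [0.3, -0.4, -0.3]
opening: 0.002
grip_force: 0.0
```

```bash
python3 chk.py w14.png
```

```text
tcp 0.39203083151676554 [0.1 0.8 0.1]
lidfront [np.float64(54.5), np.float64(64.5)]
[249, 249, 248, 242, 221, 199, 218, 230, 231, 231, 231, 231, 231, 231, 231, 231, 231, 231, 231, 232, 232, 232, 232, 232, 232, 232, 233, 233, 233, 233, 233, 233, 233, 233, 234, 234, 234, 234, 234, 234, 234, 234, 234, 234, 234, 235, 235, 235, 235, 235, 235, 236, 235, 236, 236, 236, 236, 235, 226, 215, 233, 238, 239, 238, 211, 147, 111, 90, 75, 88, 110, 119, 120, 120, 120, 119, 115, 103, 101, 118, 124, 124, 124, 124, 124, 124, 124, 124, 124]
```

Click: the lid jumped about 3 mm ahead on its own to front 54.5, putting the hook at 81.5, in the middle of the pocket. The tongue's shading also switched (220 to 231), so it lies flat again. I'll back off and lift clear.

>>> {"name": "step_arm", "arguments": {"plan": [[[-4, 0, 0, 0, -1], [-10, 0, 0, 0, -1], [-12, 0, -20, 0, -1], [-12, 0, -50, 0, -1], [-12, 0, -80, 0, -1], [-12, 0, -80, 0, -1], [-12, 0, -80, 0, -1]]]}}

```text
t: 21.05
eef_pos: [598.8, -119.4, 109.7]
tcp_rot: [3.14, -0.002, 0.278]
ft_force: [-0.1, -0.2, -1.3]
opening: 0.003
grip_force: 0.0
```

```bash
python3 chk.py w15.png
python3 - <<'E'
from h import *
im=cv2.imread('pics/w7.png');g=cv2.cvtColor(im,6)
print('tongue at rest/lid, w7',g[85:125:8,340],g[140:180:8,410])
g=cv2.cvtColor(cv2.imread('pics/w15.png'),6);print(g[100:300:10,325])
E
```

```text
tcp -12.094981663277627 [ 0.8 -0.1  0.1]
lidfront [np.float64(54.0), np.float64(54.0)]
[244, 244, 240, 225, 202, 185, 209, 217, 219, 219, 219, 219, 219, 219, 219, 219, 219, 219, 219, 219, 219, 219, 220, 219, 220, 219, 220, 220, 220, 220, 219, 220, 220, 220, 220, 220, 220, 220, 220, 220, 220, 220, 220, 220, 220, 220, 220, 220, 221, 221, 221, 220, 221, 221, 221, 221, 221, 218, 210, 201, 216, 221, 222, 208, 168, 117, 79, 60, 60, 81, 98, 105, 107, 107, 106, 104, 99, 92, 93, 103, 108, 109, 109, 109, 110, 109, 109, 109, 109]
tongue at rest/lid, w7 [239 238 238 238 237] [253 253 253 253 253]
[220 219 219 219 179 244 244 242 242 125 174 108 118 118 118 118 117 118
 118  34]
```

```bash
python3 -c "
from h import env
print(env.job_done())"
```

```text
the job is handed in; nothing more can be done
None
```

I put the leftmost lock nut in the case, slid the lid shut until its tongue clicked in behind the catch without touching the end stop, backed the arm clear, and handed the job in at about 21 s; no verdict came back.

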